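Open the repair-kit case and hold a bit cover at 45 degrees

TASK

Open the lid of the grey repair-kit case until it rests on its stop and let go of it there; then, of the two sprung covers inside, raise the one with the upright flat fin and hold it open at 45 degrees (half way between level and upright) so that the bits under it can be checked. The cover falls shut if released, so finish while still holding it steady there with the fingers. Leave the cover with the round knob shut and do not disturb the things lying round the case.

Things in the scene. Friction and masses are not known exactly. Their poses are not given: they have to be found in the camera images.
- case: Grey case fixed on the bench: base 170 mm deep (x), 270 wide (y), 55 high, 5 mm walls; hollow lid 36 mm high on top. Origin: centre of its underside, on the bench. -x is the front, roughly towards the robot; lid hinged along the +x top edge. Inside, 65 mm left and right of the middle, in either order, two trays of one size, each with a white cover
- lid (a joint): Case lid angle, rad: 0 shut, 1.75 (100 degrees) on its stop, where its weight keeps it. About 0.35 kg, turns freely; let go, it falls shut below about 1.35 and falls open onto the stop above that
- lid_tab (a point): Grip point in the lid's black pull tab (20 mm wide along the hinge, 10 mm thick, sticking out 42 mm from the middle of the lid's front edge, in the lid's plane): 28 mm out from the edge, 198 mm from the hinge line and 15 mm to the lid's outer side of it. Axes turn with the lid: x towards the hinge, y along the hinge, z out of the lid's top
- lid_hinge (a point): Middle of the lid's hinge line, 85 mm behind the case's middle, 55 mm above the bench; y is the hinge line; turning by +angle about y opens the lid
- fin_cover (a joint): Angle of the cover with the fin, rad: 0 shut (level), 0.785 = 45 degrees, at most 1.4. White plate 150 mm front to back, 122 wide, 5 thick, about 0.14 kg, hinged at its rear (+x) edge; its weight and a light spring shut it from any angle (about 2 N at the grip to hold it)
- fin_grip (a point): Grip point on that cover's black upright flat fin (10 mm thick along the hinge, 24 mm front to back, 27 mm tall above the plate, near the front edge): in the fin's middle plane, 10 mm below its top, 125 mm in front of the hinge line and 22 mm above it when shut. Axes turn with the cover: x towards the hinge, y along it, z out of the top. Under the lid until that is open
- fin_hinge (a point): Middle of that cover's hinge line, 48 mm above the bench; y is the hinge line; turning by +angle about y opens the cover
- knob_cover (a joint): Angle of the other cover, rad: 0 shut. The same plate and hinge, but with a low black round knob (28 mm across, 17 mm tall) in place of the fin
- knob_grip (a point): Centre of the top of the round knob
- jar: Bystander, loose beside the case: small white screw-top jar, 48 mm across, 45 mm tall. Origin: centre of its underside
- vial: Bystander, loose beside the case: small amber bottle, 26 mm across, 70 mm tall. Origin: centre of its underside
- phone: Bystander, loose beside the case: black phone lying flat, 150 x 74 x 9 mm. Origin: centre of its underside
- driver: Bystander, loose beside the case: screwdriver lying, 170 mm long. Origin: centre of its underside
- brush: Bystander, loose beside the case: small brush lying, 160 mm long. Origin: centre of its underside
- dish: Bystander, loose beside the case: shallow steel parts dish, 80 x 110 x 22 mm. Origin: centre of its underside
- tape: Bystander, loose beside the case: roll of tape lying flat, 60 mm across, 18 mm tall. Origin: centre of its underside

How it is judged:
On the way, in this order (a step that is already met when the one before it is completed fails the run):
1. the lid rests open on its stop, let go (value of joint lid above 1.68 rad and contact force between each of the arm, the fingers and lid below 0.2 N and value of joint fin_cover below 0.15 rad), for 0.3 s.
2. the fin cover is lifted off its tray by the fingers (value of joint fin_cover above 0.3 rad and contact force between the fingers and fin_cover above 0.3 N), for 0.1 s.
At the end, for the whole second after the job is handed in: The fin cover stands still at 45 degrees (within 7 degrees: 0.665 to 0.905 rad), held by the fingers; the lid rests on its stop (above 1.68 rad), untouched; the knob cover is shut (below 0.1 rad) (value of joint fin_cover between 0.665 and 0.905 rad and velocity of joint fin_cover between -0.1 and 0.1 rad/s and contact force between the fingers and fin_cover above 0.3 N and value of joint lid above 1.68 rad and contact force between each of the arm, the fingers and lid below 0.2 N and value of joint knob_cover below 0.1 rad); the arm keeps its last pose, push and grip.
It fails at once if the cover with the round knob is opened (value of joint knob_cover above 0.2 rad).
It fails at once if a thing lying round the case is pushed away (over 30 mm) (distance of any of jar, vial, phone, driver, brush, dish, tape from where it was at the start of the episode above 0.03 m).
It fails at once if the jar or the amber bottle is knocked over (angle between any of jar, vial's own z axis and vertical above 0.5 rad).
It also fails if it takes over 45 s, if anything falls off the work surface, if the arm or the gripper's body presses on something with over 40 N, if the wrist force passes 120 N, or if a joint passes its speed limit or range.

ROBOT

A 6-joint arm with a two-finger parallel gripper is mounted at the origin on the work surface. World frame = base frame: x ahead of the robot, y to its left, z up, the work surface at z = 0. Lengths are in m, angles in rad, forces in N, time in s.
With the tool pointing down it reaches from about 0.275 to 0.825 m from the base axis. Payload 5.2 kg.
Tool frame: the origin (TCP) lies midway between the tips of the shut fingers; the grasp point (between the pads) lies 19 mm behind it (pinch_z is the distance from the TCP to the grasp point, in m); z points along the fingers, y is the line along which they close (so a half turn about z gives the same grasp; the last joint's range is limited). The gripper opens to 93 mm and grips with 3 to 60 N. Pads are 15 mm wide; open, the fingers measure 128 mm over their backs; the gripper's body (75 mm by 188 mm) begins 65 mm behind the grasp point.
Start: joints at [-1.32, 0.259, 1.535, -0, 1.348, -0.203], TCP at [0.241, -0.494, 0.219] pointing down, gripper open.
Joint ranges: [-3.14, 3.14], [-0.91, 2.08], [0.19, 2.58], [-1.22, 4.36], [0.22, 2.71], [-3.12, 3.12]. Speed limits (rad/s): [2.57, 2.57, 3.14, 3.14, 3.14, 3.14].

INTERFACE

Orientations are given as a rotation vector (axis times angle).
In Python, from bench import get_obs, capture, camera_params, job_done, pinch_z gives the robot as it stands.
- The arm moves only by the tool send_rows, never from a script. Its argument "motion" is a list of rows, each a list of 3 entries, a list of its own where there are three numbers: the turn, a rotation vector about the tool's x, y, z in rad, then the shift along the tool's x, y, z in m, then the finger opening in m, from 0 to 0.093. A call has 1 to 20 rows; each row shifts and turns the commanded pose from where the row before left it, along the tool's axes as they then stand; what a row does not reach is not made up. A row lasts 1/10 s, in which the tool goes at most 50 mm and 8.59 degrees, less where a joint would pass 70% of its speed; a pose out of reach is approached as far as the arm can. A call is refused whole if a number of a shift passes 0.05 or a number of a turn 0.15, either way. A call with a gripper value outside its range is refused whole. The fingers move at their own pace and stop on an object; "grip_force" is the grip in N (left out, the last holds). Time passes only in rows, so rows that do not move let the fingers close. It gives the time, the measured TCP pose, the force, the opening and the grip force at its end, in the units of the state.
- get_obs(): the state, without advancing time (a new reading comes with each control period).
- capture(name): name is "scene" or "top" or "wrist"; returns the picture (400x640x3 uint8, red, green, blue); there is no depth.
- camera_params(name): a dict with "fov_y" (degrees; the focal length in pixels is half the picture's height over the tangent of half this angle, whatever the lens; pixels are square), "cx", "cy" (the principal point, pixels), "xyz" and "orientation" of the camera in the world; the wrist camera has in their place "T_tool_cam" (4x4, takes a point from camera to tool coordinates, whose origin is the TCP and whose axes are the flange's). Camera axes: x right, y down, z forward; pixel columns grow to the right and rows downward; lengths in m; the calibration is good to about 2 mm. A picture is of the moment at which its call begins: read the wrist's pose just before it. camera_params takes no time and is no camera call.
- job_done(): hands the job in; it is judged then, once.
The state is a dict: "time_s": time; "qpos": joint angles; "qvel": joint speeds; "tau": joint torques, N m; "tool_pos": TCP position; "eef_rot": TCP orientation; "ft_force": force on the tool from outside, world axes, zero at the start; "torque": the same for the moment, N m; "width": finger opening in m; "grasp_force": force on a finger pad.
Only numpy, scipy, OpenCV 4.12 (cv2) and the standard library are available. Lean on these libraries where they do the work, as an engineer would, in place of code of your own. Each camera call takes 0.05 s, during which the arm holds its last target. There are 200 camera calls.

## Working session

There is one attempt and no reset: what is moved stays moved. The work goes in short steps, Python scripts to look and compute and a tool call to move; the robot and the scene stay as the last step left them, time stands still between calls to the robot, and variables do not carry over. Pictures are saved under pics/ and viewed, at most 10 in all, crops included, and the job is handed in when it is done.

Besides the shell and the picture viewer there is one more tool, called after "Call:" by a JSON object that holds its "api" and its "payload", one argument or row to a line. send_rows: Moves the arm, as the interface text tells. Its arguments: {"type":"object","properties":{"motion":{"type":"array","items":{"type":"array"}},"grip_force":{"type":"number"}},"required":["motion"]}

```bash
mkdir -p pics; python3 - <<'E'
from bench import *
import cv2
print(get_obs()); print(pinch_z)
for n in("scene","top","wrist"):
    im=capture(n); cv2.imwrite(f"pics/{n}0.png",im[:,:,::-1]); print(n,camera_params(n))
E
```

```text
{'time_s': 0.0, 'qpos': array([-1.31979693e+00,  2.59328393e-01,  1.53606364e+00,  3.96020877e-06,
        1.34799914e+00, -2.02782055e-01]), 'qvel': array([ 9.92295029e-05, -2.49154814e-03, -5.82488096e-04,  5.83088062e-05,
        1.81090460e-04, -1.57637393e-03]), 'tau': array([-1.19476706e-03, -4.37309253e+01, -2.84000909e+01,  7.17283739e-02,
        4.13141318e-02, -1.58072899e-04]), 'tool_pos': array([ 0.24099663, -0.49378928,  0.21783337]), 'eef_rot': array([-3.05932361e+00, -7.06292403e-01,  6.20035102e-05]), 'ft_force': array([-0.40451672, -0.4245456 , -0.36140952]), 'torque': array([-0.01994914,  0.02474734, -0.05104529]), 'grasp_force': 0.0, 'width': 0.0930132778641459}
0.0188
scene {'fov_y': 50.06266037792772, 'cx': 318.40052818786404, 'cy': 201.28297102485564, 'xyz': array([1.06861036, 0.36955652, 0.76134438]), 'orientation': array([-1.27094198, -2.33220277,  0.88453107])}
top {'fov_y': 43.7816742066178, 'cx': 324.2752198277308, 'cy': 192.4775296264252, 'xyz': array([0.33050586, 0.03757139, 1.17300569]), 'orientation': array([-2.09290129,  2.12530289, -0.18389405])}
wrist {'fov_y': 63.588578953396684, 'cx': 320.3219515227561, 'cy': 201.10531473900957, 'T_tool_cam': array([[-4.97635468e-04, -9.62247618e-01, -2.72175079e-01,
         7.47870757e-02],
       [ 9.99999675e-01, -6.51578556e-04,  4.75225755e-04,
         7.07936218e-04],
       [-6.34628295e-04, -2.72174754e-01,  9.62247630e-01,
        -1.66340885e-01],
       [ 0.00000000e+00,  0.00000000e+00,  0.00000000e+00,
         1.00000000e+00]])}
```

View pics/top0.png

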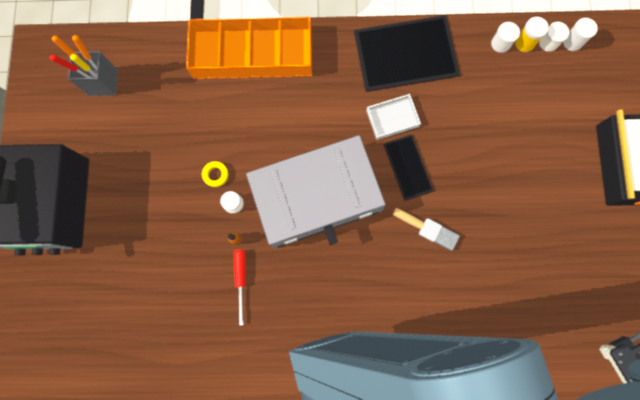

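View pics/scene0.png

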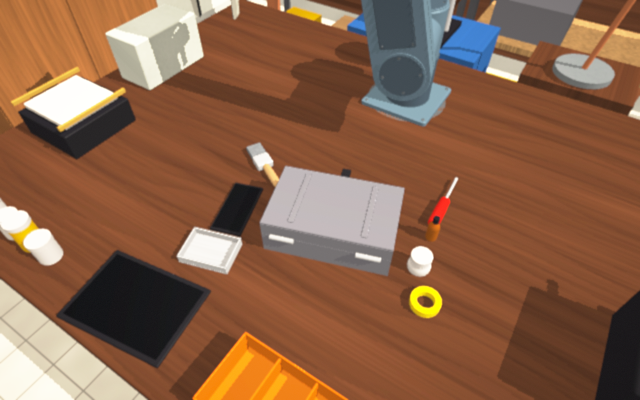

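Top view: the case lid has corners at about (248,175), (360,137), (384,208) and (273,246), with the black tab at (331,235). The front faces the robot. The vial is at (234,238), jar (231,202), driver (240,285), brush (425,228), phone (408,167).

```bash
cat >h.py <<'E'
import numpy as np, cv2
from scipy.spatial.transform import Rotation as R
from bench import *
def cam(n,o=None):
    p=camera_params(n); f=200/np.tan(np.radians(p['fov_y']/2))
    K=np.array([[f,0,p['cx']],[0,f,p['cy']],[0,0,1]])
    if n=='wrist':
        T=np.eye(4);T[:3,:3]=R.from_rotvec(o['eef_rot']).as_matrix();T[:3,3]=o['tool_pos'];T=T@p['T_tool_cam'];return K,T[:3,:3],T[:3,3]
    return K,R.from_rotvec(p['orientation']).as_matrix(),p['xyz']
def ray(c,uv,z):
    K,M,t=c; d=M@np.linalg.solve(K,[*uv,1]); return t+d*(z-t[2])/d[2]
def proj(c,P):
    K,M,t=c; q=K@(M.T@(np.asarray(P,float)-t)); return q[:2]/q[2]
E
python3 - <<'E'
from h import *
im=cv2.imread("pics/top0.png"); hsv=cv2.cvtColor(im,cv2.COLOR_BGR2HSV)
m=((hsv[...,1]<45)&(hsv[...,2]>135)).astype(np.uint8); m[:120]=0;m[260:]=0;m[:,:238]=0;m[:,395:]=0
m=cv2.morphologyEx(m,cv2.MORPH_OPEN,np.ones((5,5)))
c=max(cv2.findContours(m,0,1)[0],key=cv2.contourArea); 
a=cv2.approxPolyDP(c,5,True)[:,0]; print(a, cv2.boxPoints(cv2.minAreaRect(c)))
C=cam("top")
for p in a: print(p,ray(C,p,.091).round(4))
b=cv2.boxPoints(cv2.minAreaRect(c)); w=np.array([ray(C,p,.091) for p in b]); print(w.round(4),w.mean(0),[np.linalg.norm(w[i]-w[i-1]) for i in range(4)])
k=((im.max(2)<60)).astype(np.uint8); k[:215]=0;k[255:]=0;k[:,:315]=0;k[:,350:]=0
ys,xs=np.nonzero(k); print(len(xs),xs.mean(),ys.mean(),xs.min(),xs.max(),ys.min(),ys.max()); print(ray(C,(xs.mean(),ys.mean()),.075))
cv2.imwrite("pics/crop1.png",cv2.resize(im[120:270,180:450],(800,444),interpolation=cv2.INTER_CUBIC))
for n,uv,z in (("vial",(232,238),.07),("jar",(231,201),.045),("driver",(240,280),.01),("brush",(408,217),.01)): print(n,ray(C,uv,z))
E
```

```text
[[359 137]
 [248 173]
 [269 243]
 [383 205]] [[244.23521 173.51938]
 [360.63776 133.60995]
 [385.08478 204.91385]
 [268.68225 244.82327]]
[359 137] [ 0.6713 -0.0208  0.091 ]
[248 173] [0.5922 0.2298 0.091 ]
[269 243] [0.4346 0.1813 0.091 ]
[383 205] [ 0.5143 -0.0694  0.091 ]
[[ 0.5912  0.2383  0.091 ]
 [ 0.6792 -0.0248  0.091 ]
 [ 0.5145 -0.074   0.091 ]
 [ 0.4307  0.182   0.091 ]] [0.55387904 0.08038742 0.091     ] [np.float64(0.17008382735271363), np.float64(0.27738044603161593), np.float64(0.1719134840920157), np.float64(0.2693056174484439)]
33 330.06060606060606 230.21212121212122 325 335 226 242
[0.46243347 0.04804432 0.075     ]
vial [0.44907207 0.26688613 0.07      ]
jar [0.53751993 0.27637468 0.045     ]
driver [0.35799922 0.25855763 0.01      ]
brush [ 0.49851882 -0.13497198  0.01      ]
```

View pics/crop1.png

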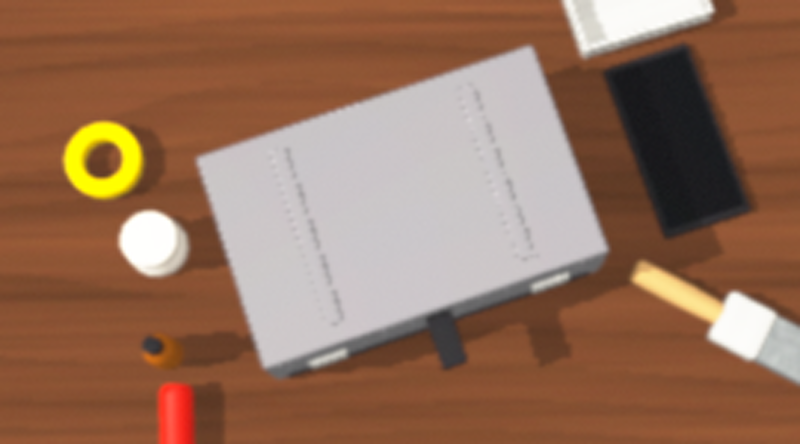

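Crop: lid top corners are clean, giving a 0.27 × 0.17 rectangle with centre about (0.554, 0.080) and yaw about 17.8°. The tab points at the robot, with its grip point expected near (0.446, 0.045, 0.070). I'll go above it and check with the wrist camera.

Call:
{"api": "send_rows", "payload": {
  "motion": [
    [[0, 0, 0.143], [0, 0, 0], 0.093],
    [[0, 0, 0], [0.024, -0.03, 0], 0.093],
    [[0, 0, 0], [0.024, -0.03, 0], 0.093],
    [[0, 0, 0], [0.024, -0.03, 0], 0.093],
    [[0, 0, 0], [0.024, -0.03, 0], 0.093],
    [[0, 0, 0], [0.024, -0.03, 0], 0.093],
    [[0, 0, 0], [0.024, -0.03, 0], 0.093],
    [[0, 0, 0], [0.024, -0.03, 0], 0.093],
    [[0, 0, 0], [0.024, -0.03, 0], 0.093],
    [[0, 0, 0], [0.024, -0.03, 0], 0.093],
    [[0, 0, 0], [0.024, -0.03, 0], 0.093],
    [[0, 0, 0], [0.024, -0.03, 0], 0.093],
    [[0, 0, 0], [0.024, -0.03, 0], 0.093],
    [[0, 0, 0], [0.024, -0.03, 0], 0.093],
    [[0, 0, 0], [0.024, -0.03, 0], 0.093],
    [[0, 0, 0], [0.024, -0.03, 0], 0.093],
    [[0, 0, 0], [0, 0, 0], 0.093],
    [[0, 0, 0], [0, 0, 0], 0.093]
  ],
  "grip_force": 12
}}

```text
time_s: 1.95
tool_pos: [0.446, 0.0449, 0.2183]
eef_rot: [3.103, 0.49, -0.002]
ft_force: [0.5, 0.0, -0.6]
width: 0.0931
grasp_force: 0.0
```

```bash
python3 - <<'E'
from h import *
o=get_obs(); C=cam("wrist",o); im=capture("wrist")[:,:,::-1].copy(); print(o['tool_pos'],o['eef_rot'],o['ft_force'])
c=np.array([.5537,.080]);y=np.radians(17.8);X=np.array([np.cos(y),np.sin(y)])
for d,z in ((.127,.075),(.113,.075),(.085,.091)):
    p=proj(C,[*(c-d*X),z]); print(d,p); cv2.circle(im,tuple(int(v) for v in p),3,(0,0,255),-1)
cv2.imwrite("pics/w1.png",im)
E
```

```text
[0.44595746 0.04485039 0.21831836] [ 3.10293168e+00  4.90487383e-01 -1.57165352e-03] [ 0.48603969  0.01352856 -0.56186221]
0.127 [318.78786689 201.93099695]
0.113 [318.80327329 188.28605287]
0.085 [318.76841308 162.61978679]
```

View pics/w1.png

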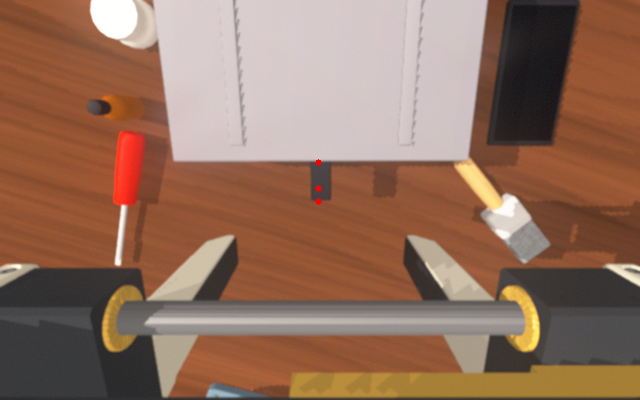

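Wrist view: the predicted tab points fall on the tab at (319,188), with its edge at row 160. Pose confirmed to about 1 mm. Next: go down, grip.

Call:
{"api": "send_rows", "payload": {
  "motion": [
    [[0, 0, 0], [0, 0, 0.04], 0.093],
    [[0, 0, 0], [0, 0, 0.04], 0.093],
    [[0, 0, 0], [0, 0, 0.04], 0.06],
    [[0, 0, 0], [0, 0, 0.03], 0.06],
    [[0, 0, 0], [0, 0, 0.017], 0.06],
    [[0, 0, 0], [0, 0, 0], 0.0],
    [[0, 0, 0], [0, 0, 0], 0.0],
    [[0, 0, 0], [0, 0, 0], 0.0],
    [[0, 0, 0], [0, 0, 0], 0.0],
    [[0, 0, 0], [0, 0, 0], 0.0],
    [[0, 0, 0], [0, 0, 0], 0.0],
    [[0, 0, 0], [0, 0, 0], 0.0]
  ],
  "grip_force": 12
}}

```text
time_s: 3.2
tool_pos: [0.4463, 0.0448, 0.052]
eef_rot: [-3.103, -0.486, -0.001]
ft_force: [-0.6, -1.0, 4.3]
width: 0.0198
grasp_force: 12.0
```

```bash
python3 - <<'E'
from h import *
o=get_obs(); print(o['tool_pos'],o['width'],o['grasp_force'],o['ft_force'])
th=np.radians(np.arange(0,101,5)); th=np.append(th,np.radians(101))
p=np.c_[-.198*np.cos(th)+.015*np.sin(th),.198*np.sin(th)+.015*np.cos(th)]
d=np.diff(p,axis=0); print((d*[1,-1]).round(4).tolist())  # tool x, tool z(down)
E
```

```text
[0.44631634 0.04482403 0.05200202] 0.01984483875486805 11.991125643253326 [-0.64650454 -1.03028926  4.33898861]
[[0.0021, -0.0172], [0.0036, -0.017], [0.005, -0.0166], [0.0064, -0.0161], [0.0078, -0.0155], [0.0091, -0.0147], [0.0104, -0.0139], [0.0116, -0.0129], [0.0126, -0.0119], [0.0136, -0.0107], [0.0145, -0.0095], [0.0153, -0.0082], [0.0159, -0.0068], [0.0165, -0.0054], [0.0169, -0.0039], [0.0171, -0.0025], [0.0173, -0.001], [0.0173, 0.0006], [0.0172, 0.0021], [0.017, 0.0036], [0.0034, 0.0009]]
```

Call:
{"api": "send_rows", "payload": {
  "motion": [
    [[0, 0, 0], [0.001, 0, -0.0086], 0.0],
    [[0, 0, 0], [0.001, 0, -0.0086], 0.0],
    [[0, 0, 0], [0.0018, 0, -0.0085], 0.0],
    [[0, 0, 0], [0.0018, 0, -0.0085], 0.0],
    [[0, 0, 0], [0.005, 0, -0.0166], 0.0],
    [[0, 0, 0], [0.0064, 0, -0.0161], 0.0],
    [[0, 0, 0], [0.0078, 0, -0.0155], 0.0],
    [[0, 0, 0], [0.0091, 0, -0.0147], 0.0],
    [[0, 0, 0], [0.0104, 0, -0.0139], 0.0],
    [[0, 0, 0], [0.0116, 0, -0.0129], 0.0],
    [[0, 0, 0], [0, 0, 0], 0.0]
  ]
}}

```text
time_s: 4.3
tool_pos: [0.4999, 0.0623, 0.1777]
eef_rot: [-3.103, -0.487, -0.001]
ft_force: [-3.9, 2.8, 2.0]
width: 0.0196
grasp_force: 12.0
```

Call:
{"api": "send_rows", "payload": {
  "motion": [
    [[0, 0, 0], [0.0126, 0, -0.0119], 0.0],
    [[0, 0, 0], [0.0136, 0, -0.0107], 0.0],
    [[0, 0, 0], [0.0145, 0, -0.0095], 0.0],
    [[0, 0, 0], [0.0153, 0, -0.0082], 0.0],
    [[0, 0, 0], [0.0159, 0, -0.0068], 0.0],
    [[0, 0, 0], [0.0165, 0, -0.0054], 0.0],
    [[0, 0, 0], [0.0169, 0, -0.0039], 0.0],
    [[0, 0, 0], [0.0171, 0, -0.0025], 0.0],
    [[0, 0, 0], [0.0173, 0, -0.001], 0.0],
    [[0, 0, 0], [0.0087, 0, 0.0003], 0.0],
    [[0, 0, 0], [0.0087, 0, 0.0003], 0.0],
    [[0, 0, 0], [0.0086, 0, 0.001], 0.0],
    [[0, 0, 0], [0.0086, 0, 0.001], 0.0],
    [[0, 0, 0], [0.007, 0, 0.001], 0.0],
    [[0, 0, 0], [0, 0, 0], 0.0],
    [[0, 0, 0], [0, 0, 0], 0.0]
  ]
}}

```text
time_s: 5.9
tool_pos: [0.6723, 0.1187, 0.2333]
eef_rot: [-3.101, -0.488, -0.003]
ft_force: [-0.8, 7.0, 1.5]
width: 0.0199
grasp_force: 12.0
```

Call:
{"api": "send_rows", "payload": {
  "motion": [
    [[0, 0, 0], [0, 0, 0], 0.05],
    [[0, 0, 0], [0, 0, 0], 0.05],
    [[0, 0, 0], [0, 0, 0], 0.05],
    [[0, 0, 0], [0, 0, 0], 0.05],
    [[0, 0, 0], [0, 0, -0.02], 0.05],
    [[0, 0, 0], [0, 0, -0.03], 0.05],
    [[0, 0, 0], [0, 0, -0.04], 0.05],
    [[0, 0, 0], [-0.03, 0, -0.02], 0.05],
    [[0, 0, 0], [-0.04, 0, 0], 0.05],
    [[0, 0, 0], [-0.04, 0, 0], 0.05],
    [[0, 0, 0], [-0.04, 0, 0], 0.05],
    [[0, 0, 0], [-0.04, 0, 0], 0.05],
    [[0, 0, 0], [-0.04, 0, 0], 0.05],
    [[0, 0, 0], [0, 0, 0], 0.05],
    [[0, 0, 0], [0, 0, 0], 0.05]
  ]
}}

```text
time_s: 7.4
tool_pos: [0.453, 0.0461, 0.3427]
eef_rot: [3.103, 0.484, 0.003]
ft_force: [0.2, 0.9, 1.0]
width: 0.0498
grasp_force: 0.0
```

```bash
python3 - <<'E'
from h import *
o=get_obs(); print(o['tool_pos'],o['ft_force'])
C=cam("wrist",o); im=capture("wrist")[:,:,::-1].copy(); t=capture("top")[:,:,::-1].copy();T=cam("top")
cv2.imwrite("pics/w2raw.png",im); cv2.imwrite("pics/t2raw.png",t)
c=np.array([.5537,.080]);y=np.radians(17.8);X=np.array([np.cos(y),np.sin(y)]);Y=np.array([-X[1],X[0]])
for s in (-1,1):
  for f in (.045,.05,.055):   # fin grip forward of centre
    for (K,I) in ((C,im),(T,t)):
      cv2.circle(I,tuple(int(v) for v in proj(K,[*(c-f*X+s*.065*Y),.08])),2,(0,0,255),-1)
cv2.imwrite("pics/both2.png",np.vstack([cv2.resize(im,(480,300)),cv2.resize(t[110:270,190:446],(480,300))]))
E
```

```text
[0.45301766 0.04608335 0.34265342] [0.15176039 0.92348134 0.97078456]
```

View pics/both2.png

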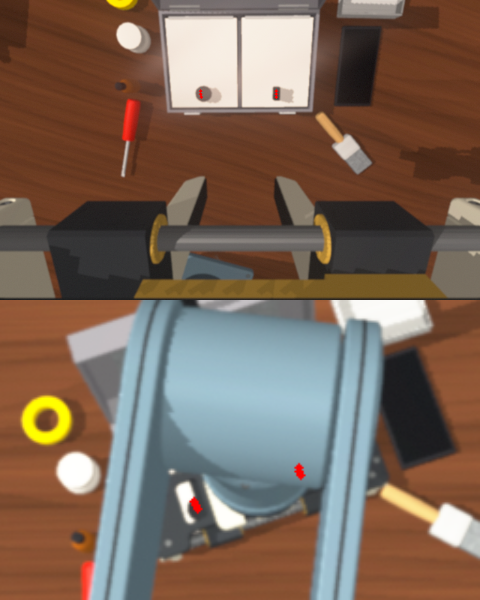

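The lid is open. The fin is the narrow black block on the right (−y) cover, at wrist px ≈(368,124), and the round knob is on the left at (271,124). Now I'll measure the fin.

```bash
python3 - <<'E'
from h import *
o=get_obs(); C=cam("wrist",o); im=cv2.imread("pics/w2raw.png")
c=np.array([.5537,.080]);y=np.radians(17.8);X=np.array([np.cos(y),np.sin(y)]);Y=np.array([-X[1],X[0]])
W=lambda p:((p[:2]-c)@X.round(6),(p[:2]-c)@Y,p[2])
m=(im.max(2)<75).astype(np.uint8)
for n,(a,b) in dict(fin=(345,395),knob=(250,300)).items():
    s=np.zeros_like(m); s[105:140,a:b]=m[105:140,a:b]
    k=max(cv2.findContours(s,0,1)[0],key=cv2.contourArea); x0,y0,w,h=cv2.boundingRect(k)
    print(n,x0,y0,w,h); 
    for uv in ((x0+w/2-.5,y0-.5),(x0+w/2-.5,y0+h-.5)):print(np.round(W(ray(C,uv,.08)),4),np.round(W(ray(C,uv,.07)),4))
p=c-.05*X-.065*Y; print("pred",p,proj(C,[*p,.08]))
cv2.imwrite("pics/w2c.png",cv2.resize(im[80:160,240:400],(800,400),interpolation=cv2.INTER_CUBIC))
E
```

```text
Traceback (most recent call last):
ValueError: max() iterable argument is empty
```

```bash
python3 - <<'E'
from h import *
o=get_obs(); C=cam("wrist",o); im=cv2.imread("pics/w2raw.png")
c=np.array([.5537,.080]);y=np.radians(17.8);X=np.array([np.cos(y),np.sin(y)]);Y=np.array([-X[1],X[0]])
W=lambda p:((p[:2]-c)@X,(p[:2]-c)@Y)
m=(im.max(2)<115).astype(np.uint8)
print(im[112:136:3,360:386:2].max(2))
for n,(a,b) in dict(fin=(345,395),knob=(250,300)).items():
    s=np.zeros_like(m); s[105:138,a:b]=m[105:138,a:b]
    cs=cv2.findContours(s,0,1)[0]
    if not cs: continue
    x0,y0,w,h=cv2.boundingRect(max(cs,key=cv2.contourArea)); print(n,x0,y0,w,h)
    for uv in ((x0+w/2-.5,y0-.5),(x0+w/2-.5,y0+h-.5)):print(np.round(W(ray(C,uv,.08)),4))
p=c-.05*X-.065*Y; print("pred",p,proj(C,[*p,.08]))
cv2.imwrite("pics/w2c.png",cv2.resize(im[80:160,240:400],(800,400),interpolation=cv2.INTER_CUBIC))
E
```

```text
[[245 245 245 245 244 245 245 245 244 245 245 244 245]
 [245 244 222 192 191 192 218 239 244 245 245 245 245]
 [245 238 138  99  99  98 110 189 209 216 222 233 236]
 [244 237 135  93  93  93 108 186 201 202 201 199 199]
 [245 236 132  86  91  89 107 188 200 200 201 199 199]
 [245 232 111  84  85  82 109 189 200 200 199 199 199]
 [244 232 107  78  82  79 111 190 199 198 200 198 200]
 [244 243 210 142 132 132 158 203 202 200 198 198 198]]
fin 364 117 9 16
[-0.0382 -0.0641]
[-0.0584 -0.0649]
pred [0.52596373 0.00282682] [368.35857153 125.91836255]
```

View pics/w2c.png

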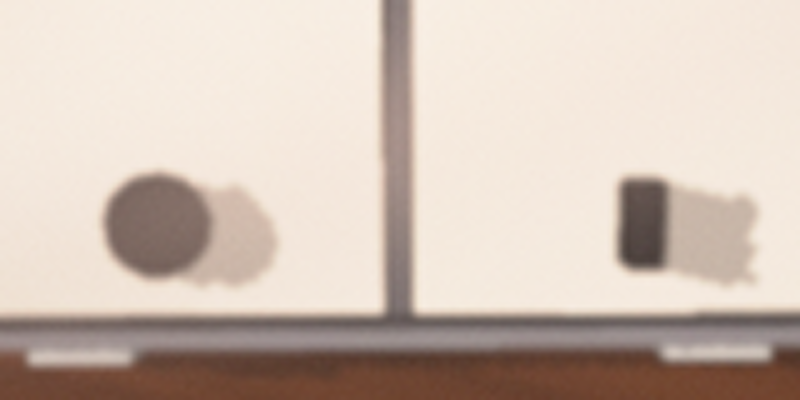

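Crop: the fin spans raw rows 115.6–133.6, columns 363–373. That puts its centre at −48 mm along case x and −64.5 mm along y, so the world position is about (0.528, 0.004). The knob cover is shut. Move over the fin and down.

Call:
{"api": "send_rows", "payload": {
  "motion": [
    [[0, 0, 0], [0.0194, 0.021, 0.02], 0.05],
    [[0, 0, 0], [0.0194, 0.021, 0.03], 0.05],
    [[0, 0, 0], [0.0194, 0.021, 0.03], 0.05],
    [[0, 0, 0], [0, 0, 0.04], 0.05],
    [[0, 0, 0], [0, 0, 0.04], 0.05],
    [[0, 0, 0], [0, 0, 0.03], 0.05],
    [[0, 0, 0], [0, 0, 0], 0.05],
    [[0, 0, 0], [0, 0, 0], 0.05]
  ]
}}

```text
time_s: 8.3
tool_pos: [0.5286, 0.0043, 0.1517]
eef_rot: [-3.103, -0.487, 0.002]
ft_force: [0.3, 0.9, -0.3]
width: 0.0502
grasp_force: 0.0
```

```bash
python3 - <<'E'
from h import *
o=get_obs(); print(o['tool_pos'],o['ft_force'])
cv2.imwrite("pics/w3.png",capture("wrist")[:,:,::-1])
E
```

```text
[0.52862437 0.00434091 0.15166828] [ 0.29687336  0.89593757 -0.30252028]
```

View pics/w3.png

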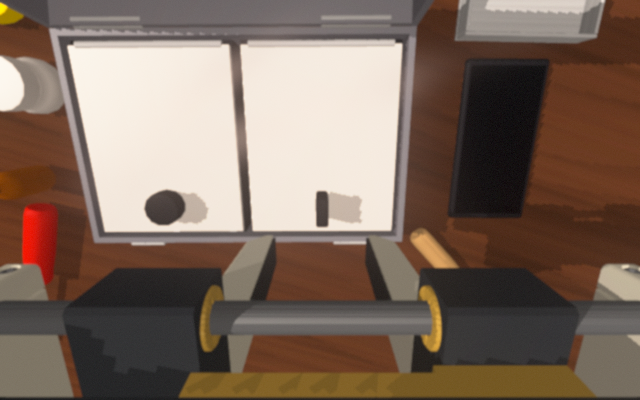

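Fin at px (322,209), rows 192–226; rear edge of its cover at row ~43 and front at ~232. Check against position.

```bash
python3 - <<'E'
from h import *
o=get_obs(); C=cam("wrist",o); Rm=R.from_rotvec(o['eef_rot']).as_matrix()
for n,uv,z in (("fin rear top",(322,192),.08),("fin front top",(322,225),.08),("rear edge",(320,43),.053),("front edge",(320,232),.053),("left",(240,140),.053),("right",(405,140),.053)):
    print(n,(Rm.T@(ray(C,uv,z)-o['tool_pos'])).round(4))
E
```

```text
fin rear top [0.0145 0.0022 0.073 ]
fin front top [-0.0123  0.0022  0.0729]
rear edge [0.1234 0.0008 0.1001]
front edge [-0.0287  0.0006  0.0999]
left [ 0.0513 -0.0644  0.1   ]
right [0.0512 0.07   0.1001]
```

Call:
{"api": "send_rows", "payload": {
  "motion": [
    [[0, 0, 0], [0, 0.0015, 0.03], 0.05],
    [[0, 0, 0], [0, 0, 0.03], 0.05],
    [[0, 0, 0], [0, 0, 0.02], 0.05],
    [[0, 0, 0], [0, 0, 0.013], 0.05],
    [[0, 0, 0], [0, 0, 0], 0.0],
    [[0, 0, 0], [0, 0, 0], 0.0],
    [[0, 0, 0], [0, 0, 0], 0.0],
    [[0, 0, 0], [0, 0, 0], 0.0],
    [[0, 0, 0], [0, 0, 0], 0.0],
    [[0, 0, 0], [0, 0, 0], 0.0]
  ],
  "grip_force": 15
}}

```text
time_s: 9.35
tool_pos: [0.5284, 0.0033, 0.0593]
eef_rot: [-3.103, -0.486, -0.001]
ft_force: [-1.3, 1.9, 1.5]
width: 0.0097
grasp_force: 15.0
```

```bash
python3 - <<'E'
from h import *
o=get_obs(); print(o['tool_pos'],o['width'],o['grasp_force'],o['ft_force'])
h=o['tool_pos'][2]+.0188-.048; th=np.radians(np.arange(0,46,3)); r=.1245
p=np.c_[-r*np.cos(th)+h*np.sin(th),r*np.sin(th)+h*np.cos(th)]
print(h,(np.diff(p,axis=0)*[1,-1]).round(4).tolist(),p[-1]-p[0])
E
```

```text
[0.5284373  0.00327955 0.05929792] 0.009686966456939882 14.991490691900253 [-1.2998487   1.93356872  1.50365406]
0.03009792239728383 [[0.0017, -0.0065], [0.0021, -0.0064], [0.0024, -0.0063], [0.0027, -0.0061], [0.0031, -0.006], [0.0034, -0.0058], [0.0037, -0.0056], [0.004, -0.0054], [0.0042, -0.0052], [0.0045, -0.005], [0.0047, -0.0047], [0.005, -0.0045], [0.0052, -0.0042], [0.0054, -0.0039], [0.0056, -0.0036]] [0.05774765 0.07921932]
```

Call:
{"api": "send_rows", "payload": {
  "motion": [
    [[0, 0, 0], [0.0017, 0, -0.0065], 0.0],
    [[0, 0, 0], [0.0021, 0, -0.0064], 0.0],
    [[0, 0, 0], [0.0024, 0, -0.0063], 0.0],
    [[0, 0, 0], [0.0027, 0, -0.0061], 0.0],
    [[0, 0, 0], [0.0031, 0, -0.006], 0.0],
    [[0, 0, 0], [0.0034, 0, -0.0058], 0.0],
    [[0, 0, 0], [0.0037, 0, -0.0056], 0.0],
    [[0, 0, 0], [0.004, 0, -0.0054], 0.0],
    [[0, 0, 0], [0.0042, 0, -0.0052], 0.0],
    [[0, 0, 0], [0.0045, 0, -0.005], 0.0],
    [[0, 0, 0], [0.0047, 0, -0.0047], 0.0],
    [[0, 0, 0], [0.005, 0, -0.0045], 0.0],
    [[0, 0, 0], [0.0052, 0, -0.0042], 0.0],
    [[0, 0, 0], [0.0054, 0, -0.0039], 0.0],
    [[0, 0, 0], [0.0056, 0, -0.0036], 0.0],
    [[0, 0, 0], [0, 0, 0], 0.0],
    [[0, 0, 0], [0, 0, 0], 0.0],
    [[0, 0, 0], [0, 0, 0], 0.0]
  ]
}}

```text
time_s: 11.15
tool_pos: [0.5833, 0.0212, 0.139]
eef_rot: [-3.103, -0.486, -0.001]
ft_force: [-4.5, 2.3, 1.5]
width: 0.0098
grasp_force: 15.0
```

```bash
python3 - <<'E'
from h import *
o=get_obs(); print(o['tool_pos'],o['width'],o['grasp_force'],o['ft_force'])
a=capture("wrist")[:,:,::-1]; b=capture("scene")[:,:,::-1]
cv2.imwrite("pics/e.png",np.vstack([cv2.resize(a,(480,300)),cv2.resize(b[120:300,210:498],(480,300))]))
E
```

```text
[0.58332879 0.02116675 0.13900512] 0.009767356777886335 14.995121955871582 [-4.53551843  2.33168938  1.50501725]
```

View pics/e.png

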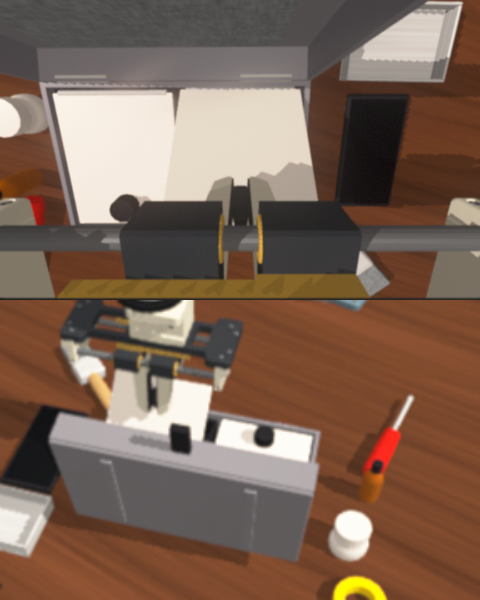

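The cover is up with its fin between the fingers, the knob cover is flat, and the lid is standing open clear of the gripper. One numeric check on the angle before handing in.

```bash
python3 - <<'E'
from h import *
o=get_obs(); C=cam("wrist",o); im=capture("wrist")
y=np.radians(17.8);X=np.array([np.cos(y),np.sin(y),0]);Y=np.array([-X[1],X[0],0]);Z=np.array([0,0,1])
H=np.array([.5537,.080,.048])+.0765*X-.0655*Y
for row in (150,170,190,210):
  g=im[row].astype(int)
  sel=[x for x in range(380,450) if abs(g[x+2]-g[x-2]).sum()>90]; print(row,"right edge cand",sel[:12])
for d in (35,40,45,50,55):
  a=np.radians(d); e=np.cos(a)*-X+np.sin(a)*Z; n=np.sin(a)*X+np.cos(a)*Z
  P=np.array([proj(C,H+s*e+.005*n-.061*Y) for s in np.linspace(0,.15,40)])
  print(d,np.interp([150,170,190,210],P[:,1],P[:,0]).round(1),P[-1].round())
E
```

```text
150 right edge cand [403, 404, 405, 406, 407, 410, 411, 412]
170 right edge cand [406, 407, 408, 409, 410, 411]
190 right edge cand [409, 410, 411, 412, 413, 414]
210 right edge cand [412, 413, 414, 415, 416, 417]
35 [403.  404.9 406.8 408.7] [420. 330.]
40 [404.  406.6 409.1 411.6] [427. 329.]
45 [405.2 408.5 411.7 414.9] [434. 326.]
50 [406.6 410.7 414.8 418.9] [441. 320.]
55 [408.4 413.5 418.6 423.8] [450. 311.]
```

The visible edge (405, 408.5, 411.5, 414.5) matches the 45° prediction.

```bash
python3 -c "
from bench import *
print(job_done())"
```

```text
the job is handed in; nothing more can be done
None
```

I opened the lid onto its stop and let go of it, then raised the fin cover and handed the job in with the fingers still holding it; a last image check put it at 45°, the knob cover looked shut, and nothing round the case looked disturbed.

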